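Lock the keg's collar and open its gas valve

ROBOT

A 6-joint arm with a two-finger parallel gripper is mounted at the origin on the work surface. World frame = base frame: x ahead of the robot, y to its left, z up, the work surface at z = 0. Lengths are in m, angles in degrees, forces in N, time in s.
With the tool pointing down it reaches from about 0.4 to 0.825 m from the base axis. Payload 7 kg.
Tool frame: the origin (TCP) lies between the finger pads; the fingertips stand 22 mm ahead of it and the grasp point (between the pads) lies 3 mm ahead of it; z points along the fingers, y is the line along which they close (so a half turn about z gives the same grasp; the last joint's range is limited). The gripper opens to 88 mm and grips with 3 to 60 N. Pads are 19 mm wide; open, the fingers measure 130 mm over their backs; the gripper's body (78 mm by 193 mm) begins 47 mm behind the grasp point.
Start: joints at [-48.696, 20.546, 0.682, 0, -70.136, -16.507], TCP at [0.283, -0.613, 0.249] pointing down, gripper open.
Joint ranges: [-176.03, 176.03], [-82.01, 121.73], [-58.28, 71.71], [-173.87, 95.51], [-174.79, -0.11], [-173.66, 173.66]. Speed limits (degrees/s): [136.94, 136.94, 172.46, 180, 180, 180].

INTERFACE

Orientations are given as [roll, pitch, yaw] about the fixed x, y, z axes, in that order (R = Rz(yaw) Ry(pitch) Rx(roll)).
In Python, from plant import r, vision gives the robot as it stands.
- The arm moves only by the shell command python3 -m pendant 'ROWS' [FORCE]. ROWS is JSON, a list that holds one entry, the list of rows, each a list of 7 numbers: the shift along the tool's x, y, z scaled (see below), then the turn, a rotation vector about the tool's x, y, z scaled (see below), then the opening, from -1 (shut) to 1 (fully open). In form: [[[x, y, z, wx, wy, wz, fingers], ...]]. A call has exactly 8 rows; each row shifts and turns the commanded pose from where the row before left it, along the tool's axes as they then stand; what a row does not reach is not made up. The controller multiplies each number of a shift by 20 mm and each number of a turn by 4 degrees. A row lasts 1/10 s, in which the tool goes at most 50 mm and 8.59 degrees, less where a joint would pass 70% of its speed; a pose out of reach is approached as far as the arm can. A call with a number of a shift or a turn outside -1 to 1 is refused whole. A call with a gripper value outside its range is refused whole. The fingers move at their own pace and stop on an object; FORCE is the grip in N (left out, the last holds). Time passes only in rows, so rows that do not move let the fingers close, or fill a call up. It gives the time, the measured TCP pose, the force, the opening and the grip force at its end, in the units of the state.
- r.get_state(): the state, without advancing time (a new reading comes with each control period).
- vision.capture(name): name is "scene" or "top" or "wrist"; returns a dict with "frame" (420x560x3 uint8, blue, green, red), "depth" (420x560 float32, m along the optical axis (not along the pixel's ray), 0 where there is no reading), "camera_matrix" (3x3 intrinsics, pixels), "k1" (the pictures are not rectified: a ray, as slopes to the right and down, at radius r is drawn at 1 + k1 r^2 times it, then the intrinsics apply), "extrinsics" (4x4, takes a point from world to camera coordinates); the wrist camera has in their place "hand_eye" (4x4, takes a point from camera to tool coordinates, whose origin is the TCP and whose axes are the flange's). Camera axes: x right, y up, looking along -z (the intrinsics and any distortion apply to the point x, -y, -z); pixel columns grow to the right and rows downward; lengths in m; the calibration is good to about 2 mm. A picture is of the moment at which its call begins: read the wrist's pose just before it.
- r.close_job(): hands the job in; it is judged then, once.
The state is a dict: "time_s": time; "joints": joint angles; "qd": joint speeds; "joint_torque": joint torques, N m; "tcp_pos": TCP position; "eef_rot": TCP orientation; "contact_force": force on the tool from outside, world axes, zero at the start; "moment": the same for the moment, N m; "gripper_width": finger opening in m; "gripper_force": force on a finger pad.
Only numpy, scipy, OpenCV 4.12 (cv2) and the standard library are available. Lean on these libraries where they do the work, as an engineer would, in place of code of your own. Each camera call takes 0.05 s, during which the arm holds its last target. There are 200 camera calls.

TASK

Get the small keg on the bar ready: turn the black lock collar on its mouth clockwise until the yellow pointer stands on the green mark, and only then swing the red gas lever all the way round to open, so that it points straight out along its copper pipe. Let go of everything, leave the collar on its mark, and leave the glass, bottle, jar, mug, shaker and chalk where they stand.

Things in the scene. Friction and masses are not known exactly. Their poses are not given: they have to be found in the camera images.
- keg_station: Fixed steel base plate 270 x 170 x 12 mm with a cradle holding the keg; on its -y side a gas valve on a post, joined to the keg by a straight rigid copper pipe along y. Origin: underside of the base, 90 mm in -x from the centre of the keg's foot; x away from the robot, y to its left (within about 20 degrees), z up.
- keg: Aluminium keg with green band, 160 mm wide, 200 mm tall, fixed, tilted 30 degrees from vertical towards the station's -x side (towards the robot). Origin: centre of its foot. z: along its axis out of its mouth; x: towards the raised far side of its top; y: the station's y. Its flat top face (74 mm radius) is at z = 200 mm.
- keg_neck (a point): Point on the axis shared by keg and collar, at mid-height of the lock collar, 29 mm above the keg's top face. Fixed to the keg, with the keg's axes (z along the tilted axis, outwards).
- collar (a joint): Turn of the lock collar about the keg's axis, rad, growing clockwise looking down at the keg's mouth; stops at 0 and 1.65. 0: yellow pointer at the white (open) mark; 1.30: exactly on the green (locked) mark; more is past it. The pointer stands at angle 0.65 - value from keg_neck's x axis, positive towards its y axis. Friction about 0.2 N m; it stays where left.
- collar_top (a point): Centre of the top face of the lock collar: a captive black ribbed cylinder 56 mm wide, 34 mm tall, 12 mm clear of the keg's top face. At its lower edge a pair of tabs half a turn apart, 10 mm wide and tall, stick out: the yellow pointer (to 48 mm from the axis) and a black tab (to 44 mm). Between them the bare sides can be gripped across, with the tool along the keg's axis. Turns with the collar.
- pointer_tip (a point): Outer end of the collar's yellow pointer, 48 mm from the axis, 10 mm below keg_neck along the axis; turns with the collar.
- green_mark (a point): Centre of the green (locked) mark, a bar 20 mm long (radially) and 10 mm wide on the keg's top face, 60 mm from the axis; a like white bar 1.3 rad anticlockwise from it is the open mark.
- gas_lever (a joint): Turn of the red gas lever about the valve's vertical axis, rad, growing anticlockwise as seen from above; 0: closed, lever points along the station's -x, across the pipe; 1.571 (hard stop): open, lever points along the station's -y, in line with the copper pipe and away from the keg. Friction about 0.1 N m; it stays where it is left.
- lever_knob (a point): On the axis of the upright red knob at the end of the lever: 18 mm in diameter, 40 mm tall; this point is 14 mm below its top and 26 mm above the lever's flat arm (arm 16 mm wide, 8 mm thick). It is 75 mm from the pivot, 184 mm above the bar top.
- lever_pivot (a point): On the valve's vertical axis, level with lever_knob; nothing solid is here, the arm's top is 26 mm and the top of the pivot's steel boss 20 mm below this point. Turns with the lever: its -x axis points to the knob.
- tumbler: Glass tumbler, 72 mm wide, 95 mm tall, left of the keg. Origin: centre of its underside. Leave alone.
- bottle: Amber bottle, 66 mm wide, 200 mm tall, standing behind the gas valve. Origin: centre of its underside. Leave alone.
- chalk: Blue cue-chalk cube, 24 mm, in front of the keg. Origin: centre of its underside. Leave alone.
- mug: Blue mug, 80 mm wide, 95 mm tall, at the side of the bar. Origin: centre of its underside. Leave alone.
- shaker: Steel cocktail shaker, 84 mm wide, 180 mm tall, at the side of the bar. Origin: centre of its underside. Leave alone.
- olive_jar: Green glass jar with brass lid, 76 mm wide, 110 mm tall, at the side of the bar. Origin: centre of its underside. Leave alone.

How it is judged:
By the outcome, as a careful person would: the job done as asked, in the order asked, and still so for the second after the job is handed in, with the robot touching nothing.
It also fails if it takes over 51 s, if anything falls off the work surface, if the arm or the gripper's body presses on something with over 40 N, if the wrist force passes 120 N, or if a joint passes its speed limit or range.

## Working session

There is one attempt and no reset: what is moved stays moved. The work goes in short steps, Python scripts to look and compute and a shell command to move; the robot and the scene stay as the last step left them, time stands still between calls to the robot, and variables do not carry over. Pictures are saved under pics/ and viewed, at most 10 in all, crops included, and the job is handed in when it is done.

```bash
ls; mkdir -p pics; cat > h.py <<'E'
import numpy as np,cv2,json
from scipy.spatial.transform import Rotation as R
from plant import r,vision
def cam(n):
    s=r.get_state(); c=vision.capture(n)
    if n=="wrist":
        T=np.eye(4);T[:3,:3]=R.from_euler('xyz',s['eef_rot'],degrees=True).as_matrix();T[:3,3]=s['tcp_pos']
        c['cw']=T@np.array(c['hand_eye'])
    else: c['cw']=np.linalg.inv(np.array(c['extrinsics']))
    return c
def dirs(c,px):
    px=np.atleast_2d(np.array(px,float));K=np.array(c['camera_matrix'])
    d=np.array([float(c['k1']),0,0,0])
    u=cv2.undistortPoints(px[:,None],K,d)[:,0]
    return np.c_[u[:,0],-u[:,1],-np.ones(len(u))]
def pts(c,px):  # by depth
    px=np.atleast_2d(np.array(px));z=c['depth'][px[:,1].astype(int),px[:,0].astype(int)]
    p=dirs(c,px)*z[:,None]
    return p@c['cw'][:3,:3].T+c['cw'][:3,3], z
def plane(c,px,p0,n):
    d=dirs(c,px)@c['cw'][:3,:3].T;o=c['cw'][:3,3];n=np.array(n)
    return o+d*(((np.array(p0)-o)@n)/(d@n))[:,None]
E
python3 - <<'E'
from h import *
for n in ("scene","top","wrist"):
    c=cam(n);cv2.imwrite(f'pics/{n}0.png',c['frame']);print(n,c['k1'],c['cw'].round(3).tolist(),(c['depth']>0).mean())
print(r.get_state())
E
```

```text
pics
scene 0.06326241239115044 [[0.708, -0.577, 0.408, 1.241], [0.706, 0.564, -0.428, -0.692], [0.016, 0.591, 0.807, 1.469], [0.0, 0.0, 0.0, 1.0]] 0.9961054421768708
top -0.057862605254627254 [[0.002, 0.994, -0.107, 0.411], [-1.0, 0.002, 0.004, -0.013], [0.004, 0.107, 0.994, 1.536], [0.0, 0.0, 0.0, 1.0]] 0.9960501700680272
wrist 0.0101488492645843 [[-0.421, -0.87, -0.256, 0.214], [0.907, -0.403, -0.12, -0.644], [0.001, -0.283, 0.959, 0.383], [0.0, 0.0, 0.0, 1.0]] 0.9959651360544217
{'time_s': 0.15, 'joints': array([-4.86961157e+01,  2.05836759e+01,  6.47882928e-01, -1.27681349e-02,
       -7.01370298e+01, -1.65064034e+01]), 'qd': array([-0.03689415, -0.13286649,  0.14018036,  0.10590719, -0.07653025,
       -0.01476147]), 'joint_torque': array([-2.35281768e-03, -5.83274031e+01,  2.93293351e+01,  7.00136840e+00,
        8.82105989e-03, -9.14912425e-05]), 'tcp_pos': array([ 0.28293334, -0.61248208,  0.24784057]), 'eef_rot': array([ 1.79926768e+02, -9.18237908e-03, -1.55206859e+02]), 'contact_force': array([-0.26693918, -0.37585848, -0.21352997]), 'moment': array([-0.01039197,  0.03402909,  0.03107055]), 'gripper_force': 0.0, 'gripper_width': 0.08762829079408056}
```

View pics/scene0.png

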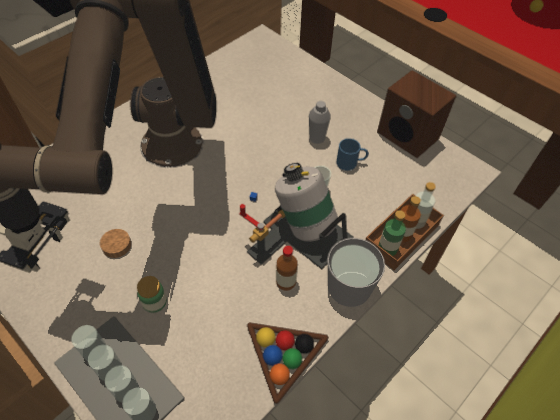

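View pics/top0.png

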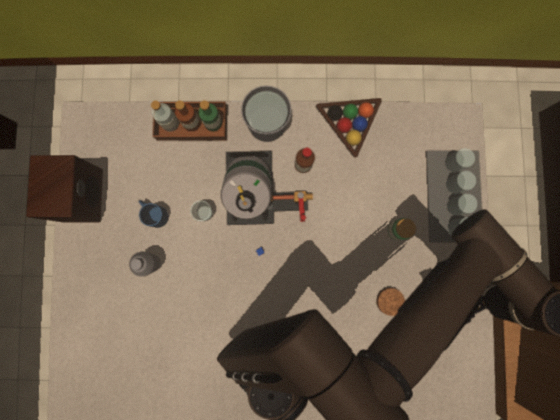

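The top view shows the keg at about (247,190), its collar at (245,202), the yellow pointer at (240,190), and the red lever from (302,198) to (302,218). The chalk is at (260,251), the bottle at (305,158) and the tumbler at (203,210).

```bash
python3 - <<'E'
from h import *
t=cam('top');s=cam('scene')
a=cv2.resize(t['frame'][140:240,215:325],None,fx=3.6,fy=3.6,interpolation=cv2.INTER_CUBIC)
b=cv2.resize(s['frame'][150:260,230:350],None,fx=3.3,fy=3.3,interpolation=cv2.INTER_CUBIC)
H=max(a.shape[0],b.shape[0]);f=lambda i:cv2.copyMakeBorder(i,0,H-i.shape[0],0,0,0)
cv2.imwrite('pics/crop1.png',np.hstack([f(a),f(b)]))
def blobs(c,lo,hi,roi,nm):
    x0,y0,x1,y1=roi;h=cv2.cvtColor(c['frame'],cv2.COLOR_BGR2HSV)[y0:y1,x0:x1]
    n,l,st,ce=cv2.connectedComponentsWithStats(cv2.inRange(h,lo,hi))
    for i in range(1,n):
        if st[i,4]>=6:
            q=np.argwhere(l==i)[:,::-1]+[x0,y0];p,_=pts(c,q)
            print(nm,st[i,4],(ce[i]+[x0,y0]).round(1),np.median(p,0).round(3),p.min(0).round(3),p.max(0).round(3))
for c,n,roi in((t,'top',(215,140,325,265)),(s,'scene',(230,150,350,260))):
    blobs(c,(0,150,70),(6,255,255),roi,n+' red');blobs(c,(22,120,90),(32,255,255),roi,n+' yel')
    blobs(c,(45,90,40),(85,255,255),roi,n+' grn');blobs(c,(7,120,90),(18,255,255),roi,n+' cop')
    blobs(c,(105,130,60),(125,255,255),roi,n+' blu')
E
```

```text
top red 73 [306.4 152.3] [ 0.734 -0.108  0.2  ] [ 0.411 -0.13   0.13 ] [ 0.756 -0.013  1.536]
top red 97 [301.3 208.9] [ 0.558 -0.094  0.159] [ 0.518 -0.11   0.008] [ 0.596 -0.084  0.203]
top grn 14 [256.2 182.3] [0.628 0.049 0.251] [0.622 0.043 0.247] [0.634 0.055 0.255]
top cop 62 [304.2 161.4] [ 0.718 -0.105  0.139] [ 0.707 -0.13   0.126] [ 0.73  -0.085  0.151]
top cop 131 [287.6 196.8] [ 0.598 -0.055  0.133] [ 0.411 -0.085  0.005] [ 0.617 -0.002  1.536]
top cop 69 [306.5 196.1] [ 0.601 -0.112  0.137] [ 0.585 -0.144 -0.002] [ 0.619 -0.098  0.153]
top cop 7 [244.7 203. ] [0.561 0.081 0.271] [0.558 0.078 0.268] [0.564 0.084 0.272]
top blu 19 [260.1 250.8] [0.419 0.044 0.025] [0.412 0.037 0.019] [0.426 0.052 0.03 ]
scene red 114 [247.  215.1] [ 0.54  -0.101  0.161] [ 0.406 -0.111  0.001] [ 0.588 -0.006  0.202]
scene red 88 [287.4 250.7] [ 0.738 -0.115  0.199] [ 0.64  -0.129 -0.001] [ 0.753 -0.018  0.207]
scene yel 8 [297.2 165.9] [0.575 0.089 0.274] [0.57  0.085 0.272] [0.581 0.096 0.28 ]
scene yel 20 [304.5 173. ] [0.606 0.093 0.263] [0.596 0.084 0.257] [0.616 0.1   0.271]
scene grn 8 [298.8 187.8] [0.627 0.047 0.25 ] [0.618 0.039 0.242] [0.632 0.056 0.254]
scene grn 206 [319.2 210.9] [0.698 0.065 0.179] [0.674 0.026 0.149] [0.716 0.127 0.211]
scene grn 21 [302.2 215.5] [0.672 0.019 0.174] [ 0.659 -0.692  0.164] [1.241 0.026 1.469]
scene grn 6 [304.5 221.8] [0.684 0.018 0.154] [0.681 0.014 0.147] [0.688 0.023 0.16 ]
scene cop 196 [264.5 227.6] [ 0.602 -0.086  0.133] [ 0.517 -0.136  0.002] [0.619 0.054 0.153]
scene cop 21 [280.8 257.3] [ 0.716 -0.12   0.14 ] [ 0.707 -0.128  0.126] [ 0.732 -0.103  0.158]
scene cop 14 [293.1 257.6] [ 0.746 -0.096  0.144] [ 0.737 -0.692  0.132] [ 1.241 -0.088  1.469]
scene blu 44 [252.9 196.1] [0.421 0.039 0.022] [0.407 0.027 0.007] [0.435 0.055 0.03 ]
```

View pics/crop1.png

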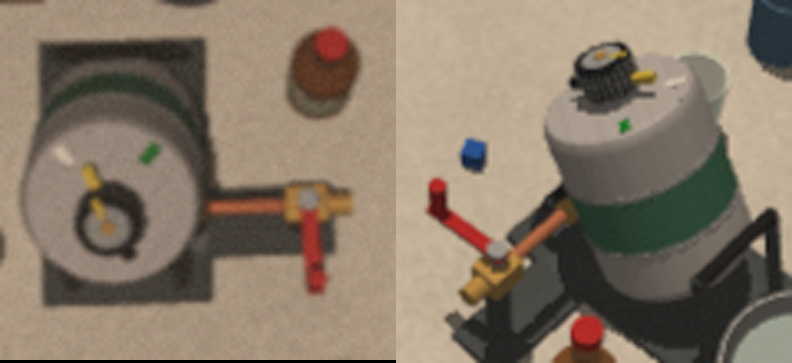

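The crop shows the pointer just right of the white mark, the green mark at top (256,182), the lever pointing towards the robot, and station yaw of only a couple of degrees. Next I fit the top face, the collar and the lever from depth.

```bash
cat > fit.py <<'E'
from h import *
def cloud(c,roi):
    x0,y0,x1,y1=roi;g=np.mgrid[x0:x1,y0:y1].reshape(2,-1).T
    p,z=pts(c,g);return p[z>0],g[z>0]
def fitplane(P,p0,n,tol):
    for t in (tol*3,tol*2,tol,tol,tol):
        I=abs((P-p0)@n)<t;Q=P[I];p0=Q.mean(0);v=np.linalg.svd(Q-p0,full_matrices=False)[2][2];n=v*np.sign(v[2])
    return p0,n,I
def circ(u):
    u=u.astype(np.float32);h=cv2.convexHull(u)[:,0];A=np.c_[2*h,np.ones(len(h))]
    s=np.linalg.lstsq(A,(h**2).sum(1),rcond=None)[0];return s[:2],np.sqrt(s[2]+s[:2]@s[:2])
if __name__=="__main__":
    t=cam('top');s=cam('scene')
    for c,roi,nm in((t,(205,150,285,240),'top'),(s,(260,150,350,260),'scene')):
        P,g=cloud(c,roi);P0=P
        n=np.array([-.5,0,.866]);cen=np.array([.56,.08,.27])
        m=np.array([.59,.08,.235])
        I0=np.linalg.norm(P-m,axis=1)<.085
        p0,nn,I=fitplane(P[I0],np.array([.628,.049,.25]),n,.002)
        print(nm,'face n',nn.round(4),'tilt',np.degrees(np.arccos(nn[2])).round(2),'yaw',np.degrees(np.arctan2(-nn[1],-nn[0])).round(2),I.sum(),'off',p0@nn)
        ex=np.cross([0,1,0],nn);ex/=np.linalg.norm(ex);ey=np.cross(nn,ex);B=np.c_[ex,ey]
        q=P[I0][I];cc,rad=circ(q@B);fc=B@cc+nn*(p0@nn);print(' face c',fc.round(4),rad.round(4))
        h=(P-fc)@nn;J=(np.linalg.norm(P-fc,axis=1)<.07)&(abs(h-.046)<.004)
        q=P[J];cc,rad=circ(q@B);print(' collar top c',(B@cc+nn*np.median(q@nn)).round(4),rad.round(4),'h',np.median(h[J]).round(4),J.sum())
        d=B.T@(B@cc+nn*(p0@nn)-fc);print(' offset from face centre',d.round(4))
    for c,roi,nm in((t,(285,185,325,230),'top'),(s,(230,190,290,250),'scene')):
        x0,y0,x1,y1=roi;P,g=cloud(c,roi);h=cv2.cvtColor(c['frame'],cv2.COLOR_BGR2HSV)[g[:,1],g[:,0]]
        red=((h[:,0]<7)|(h[:,0]>174))&(h[:,1]>130);P=P[red]
        k=P[(P[:,2]>.185)];print(nm,'knob',k.mean(0).round(4),k.min(0).round(3),k.max(0).round(3),len(k))
        a=P[(P[:,2]>.148)&(P[:,2]<.166)];m=a.mean(0);v=np.linalg.svd((a-m)[:,:2],full_matrices=False)[2][0];print('arm',m.round(4),np.degrees(np.arctan2(v[1],v[0])),a.min(0),a.max(0))
        cop=(h[:,0]>6)&(h[:,0]<19)&(h[:,1]>110)
E
python3 fit.py
```

```text
top face n [-0.5001 -0.0149  0.8658] tilt 30.02 yaw 1.7 726 off -0.09784729178987048
 face c [0.5877 0.0846 0.2279] 0.0746
 collar top c [0.5635 0.0842 0.2677] 0.0277 h 0.0466 219
 offset from face centre [-0.0011  0.0003]
scene face n [-0.4933 -0.0249  0.8695] tilt 29.6 yaw 2.89 460 off -0.09493451899902998
 face c [0.5888 0.0789 0.2271] 0.0739
 collar top c [0.5645 0.0781 0.2669] 0.0287 h 0.0466 124
 offset from face centre [-0.0015  0.0004]
top knob [ 0.5258 -0.0959  0.1979] [ 0.519 -0.104  0.191] [ 0.535 -0.088  0.204] 23
arm [ 0.5635 -0.0932  0.1586] -174.2755139033553 [ 0.51947382 -0.10363297  0.15255393] [ 0.59148383 -0.08410973  0.16479584]
scene knob [ 0.6183 -0.1061  0.1974] [ 0.518 -0.121  0.187] [ 0.737 -0.092  0.206] 51
arm [ 0.5588 -0.0987  0.1577] 4.608850115751068 [ 0.51803359 -0.10774545  0.15098709] [ 0.6093753  -0.08905939  0.16596214]
```

The fits agree on tilt (30°), face radius (74 to 75 mm) and collar height (46.6 mm), but differ by 6 mm in y between cameras. I'll refine with the wrist camera. First I raise the arm and work out the way to the hover pose.

```bash
cat > go.py <<'E'
from h import *
from scipy.linalg import logm,expm
def cur():
    s=r.get_state();T=np.eye(4);T[:3,:3]=R.from_euler('xyz',s['eef_rot'],degrees=True).as_matrix();T[:3,3]=s['tcp_pos'];return T
def keg(psi):
    p=np.radians(psi);n=np.array([-.5*np.cos(p),-.5*np.sin(p),.8660254]);ey=np.array([-np.sin(p),np.cos(p),0]);return np.cross(ey,n),ey,n
def pose(pos,x,z):
    z=np.array(z)/np.linalg.norm(z);x=np.array(x)-z*(np.array(x)@z);x/=np.linalg.norm(x)
    T=np.eye(4);T[:3,:3]=np.c_[x,np.cross(z,x),z];T[:3,3]=pos;return T
def plan(G,T=None,N=None):
    T=cur() if T is None else T
    L=np.real(logm(np.linalg.inv(T)@G))
    for n in ([N] if N else range(1,90)):
        D=expm(L/n);t=D[:3,3]/.02;w=np.degrees(R.from_matrix(D[:3,:3]).as_rotvec())/4
        if max(abs(np.r_[t,w]))<=1 or N: break
    print(n,'rows of',np.r_[t,w].round(2).tolist())
E
python3 -m pendant '[[[0,0,-1,0,0,0,1],[0,0,-1,0,0,0,1],[0,0,-1,0,0,0,1],[0,0,-1,0,0,0,1],[0,0,-1,0,0,0,1],[0,0,-1,0,0,0,1],[0,0,-1,0,0,0,1],[0,0,-1,0,0,0,1]]]'
python3 - <<'E'
from go import *
ex,ey,n=keg(2.3);fc=np.array([.588,.0815,.2275]);a=.415
G=pose(fc+n*.168,-(np.cos(a)*ex+np.sin(a)*ey),-n);print(G[:3,3]);plan(G);plan(G,N=32)
E
```

```text
time_s: 1.15
tcp_pos: [0.283, -0.6126, 0.4094]
eef_rot: [180.0, 0.0, -155.2]
contact_force: [-0.2, -1.1, -0.9]
gripper_width: 0.0877
gripper_force: 0.0
[0.50406767 0.07812893 0.37299227]
27 rows of [-0.89, 0.99, 0.18, 0.11, -0.26, -0.01]
32 rows of [-0.75, 0.84, 0.15, 0.09, -0.22, -0.01]
```

```bash
python3 -m pendant '[[[-0.75,0.84,0.15,0.09,-0.22,-0.01,1],[-0.75,0.84,0.15,0.09,-0.22,-0.01,1],[-0.75,0.84,0.15,0.09,-0.22,-0.01,1],[-0.75,0.84,0.15,0.09,-0.22,-0.01,1],[-0.75,0.84,0.15,0.09,-0.22,-0.01,1],[-0.75,0.84,0.15,0.09,-0.22,-0.01,1],[-0.75,0.84,0.15,0.09,-0.22,-0.01,1],[-0.75,0.84,0.15,0.09,-0.22,-0.01,1]]]' && python3 -m pendant '[[[-0.75,0.84,0.15,0.09,-0.22,-0.01,1],[-0.75,0.84,0.15,0.09,-0.22,-0.01,1],[-0.75,0.84,0.15,0.09,-0.22,-0.01,1],[-0.75,0.84,0.15,0.09,-0.22,-0.01,1],[-0.75,0.84,0.15,0.09,-0.22,-0.01,1],[-0.75,0.84,0.15,0.09,-0.22,-0.01,1],[-0.75,0.84,0.15,0.09,-0.22,-0.01,1],[-0.75,0.84,0.15,0.09,-0.22,-0.01,1]]]'
python3 - <<'E'
from go import *
ex,ey,n=keg(2.3);fc=np.array([.588,.0815,.2275]);a=.415
G=pose(fc+n*.168,-(np.cos(a)*ex+np.sin(a)*ey),-n);plan(G,N=16);print(r.get_state()['joints'].round(1))
E
```

```text
time_s: 1.95
tcp_pos: [0.3366, -0.4393, 0.3881]
eef_rot: [-177.1, 7.1, -154.7]
contact_force: [0.6, 0.6, -0.3]
gripper_width: 0.0878
gripper_force: 0.0
time_s: 2.75
tcp_pos: [0.3911, -0.2665, 0.376]
eef_rot: [-174.0, 14.1, -153.8]
contact_force: [0.5, -0.4, 1.1]
gripper_width: 0.0876
gripper_force: 0.0
16 rows of [-0.76, 0.83, 0.16, 0.09, -0.21, -0.01]
[-14.  -10.  -16.9  -4.7 -68.4 -49.4]
```

```bash
python3 -m pendant '[[[-0.76,0.83,0.16,0.09,-0.21,-0.01,1],[-0.76,0.83,0.16,0.09,-0.21,-0.01,1],[-0.76,0.83,0.16,0.09,-0.21,-0.01,1],[-0.76,0.83,0.16,0.09,-0.21,-0.01,1],[-0.76,0.83,0.16,0.09,-0.21,-0.01,1],[-0.76,0.83,0.16,0.09,-0.21,-0.01,1],[-0.76,0.83,0.16,0.09,-0.21,-0.01,1],[-0.76,0.83,0.16,0.09,-0.21,-0.01,1]]]' && python3 -m pendant '[[[-0.76,0.83,0.16,0.09,-0.21,-0.01,1],[-0.76,0.83,0.16,0.09,-0.21,-0.01,1],[-0.76,0.83,0.16,0.09,-0.21,-0.01,1],[-0.76,0.83,0.16,0.09,-0.21,-0.01,1],[-0.76,0.83,0.16,0.09,-0.21,-0.01,1],[-0.76,0.83,0.16,0.09,-0.21,-0.01,1],[-0.76,0.83,0.16,0.09,-0.21,-0.01,1],[0,0,0,0,0,0,1]]]'
cat > look.py <<'E'
from fit import *
from go import keg
import sys
c=cam('wrist');cv2.imwrite(f'pics/{sys.argv[1]}.png',c['frame'])
P,g=cloud(c,(0,0,560,420));n=keg(2.3)[2];fc=np.array([.588,.0815,.2275])
I0=(np.linalg.norm(P-fc,axis=1)<.08)&(abs((P-fc)@n)<.008)
p0,nn,I=fitplane(P[I0],np.median(P[I0],0),n,.0015)
print('n',nn.round(4),'tilt',np.degrees(np.arccos(nn[2])).round(2),'yaw',np.degrees(np.arctan2(-nn[1],-nn[0])).round(2),I.sum())
ex,ey,_=keg(np.degrees(np.arctan2(-nn[1],-nn[0])));B=np.c_[ex,ey]
q=P[I0][I];cc,rad=circ(q@B);fc=B@cc+nn*(p0@nn);print('face c',fc.round(4),rad)
h=(P-fc)@nn;d=np.linalg.norm((P-fc)@B,axis=1)
J=(d<.04)&(abs(h-.046)<.003);cc,rad=circ(P[J]@B);cen=B@cc+nn*(p0@nn);print('collar axis at face',cen.round(4),rad,np.median(h[J]),J.sum())
hsv=cv2.cvtColor(c['frame'],cv2.COLOR_BGR2HSV)[g[:,1],g[:,0]];u=(P-cen)@B;d=np.linalg.norm(u,axis=1);an=np.arctan2(u[:,1],u[:,0])
ye=(hsv[:,0]>18)&(hsv[:,0]<34)&(hsv[:,1]>110)&(hsv[:,2]>60)
for nm,m in(('ptr',ye&(h>.008)&(h<.026)&(d>.03)&(d<.052)),('topline',ye&(abs(h-.046)<.004)&(d>.01)&(d<.03)),('green',(hsv[:,0]>45)&(hsv[:,0]<85)&(hsv[:,1]>90)&(abs(h)<.005)&(d<.08)),('white',(hsv[:,1]<40)&(hsv[:,2]>190)&(abs(h)<.004)&(d>.048)&(d<.072)&(an>0))):
    if m.sum()>5:
        uu=u[m].mean(0);print(nm,m.sum(),'ang of centroid',np.arctan2(uu[1],uu[0]).round(4),'r',np.linalg.norm(uu).round(4),d[m].min().round(4),d[m].max().round(4),'px',g[m].mean(0).round(0))
E
python3 look.py w1; python3 -c "
from go import *;print(r.get_state()['joints'].round(1))"
```

```text
time_s: 3.55
tcp_pos: [0.4483, -0.0939, 0.371]
eef_rot: [-170.8, 20.7, -152.6]
contact_force: [0.1, 0.2, 0.4]
gripper_width: 0.0876
gripper_force: 0.0
time_s: 4.35
tcp_pos: [0.4981, 0.0581, 0.3725]
eef_rot: [-167.6, 26.4, -150.9]
contact_force: [-0.0, -0.6, -0.4]
gripper_width: 0.0876
gripper_force: 0.0
n [-0.5015 -0.0166  0.865 ] tilt 30.11 yaw 1.9 13695
face c [0.5843 0.0816 0.2249] 0.07402039159579116
collar axis at face [0.5842 0.0815 0.2248] 0.028423559937126752 0.04748455132213878 3288
ptr 105 ang of centroid 0.3585 r 0.0421 0.036 0.048 px [295. 257.]
topline 160 ang of centroid 0.3563 r 0.0191 0.0101 0.0275 px [299. 243.]
green 210 ang of centroid -0.653 r 0.0598 0.05 0.0699 px [242. 234.]
white 4369 ang of centroid 1.6402 r 0.0402 0.048 0.072 px [337. 218.]
[  40.8  -17.7  -37.8   23.3  -48.9 -116.9]
```

View pics/w1.png

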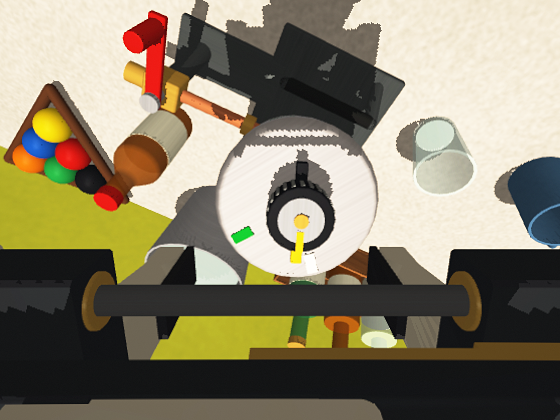

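The wrist view shows the collar at (302,220), the pointer at (297,250) and the green mark at (242,234). Green measures -0.653 rad (should be -0.65), so the frame is good. The pointer is at 0.357, so the value is about 0.29 and the turn needed is about 57.7° clockwise. Joint 6 is at -117°, so I'll grip about 25° back from square to leave it room.

```bash
cat > g1.py <<'E'
from go import *
import sys
ex,ey,n=keg(2.1);fc=np.array([.585,.0815,.2255])
def G(h,a): return pose(fc+n*h,-(np.cos(a)*ex+np.sin(a)*ey),-n)
E
python3 - <<'E'
from g1 import *
plan(G(.105,.793),N=8);plan(G(.042,.793),G(.105,.793),N=6)
E
```

```text
8 rows of [-0.09, 0.1, 0.41, 0.03, -0.02, -0.67]
6 rows of [-0.0, -0.0, 0.52, -0.0, -0.0, 0.0]
```

```bash
python3 -m pendant '[[[-0.09,0.10,0.41,0.03,-0.02,-0.67,1],[-0.09,0.10,0.41,0.03,-0.02,-0.67,1],[-0.09,0.10,0.41,0.03,-0.02,-0.67,1],[-0.09,0.10,0.41,0.03,-0.02,-0.67,1],[-0.09,0.10,0.41,0.03,-0.02,-0.67,1],[-0.09,0.10,0.41,0.03,-0.02,-0.67,1],[-0.09,0.10,0.41,0.03,-0.02,-0.67,1],[-0.09,0.10,0.41,0.03,-0.02,-0.67,1]]]'
python3 - <<'E'
from g1 import *
plan(G(.042,.793),N=7);print(r.get_state()['joints'].round(1),r.get_state()['qd'].round(1))
E
python3 look.py w2
```

```text
time_s: 5.2
tcp_pos: [0.5323, 0.0786, 0.317]
eef_rot: [-157.6, 20.5, -128.4]
contact_force: [-0.4, 0.0, 0.4]
gripper_width: 0.0876
gripper_force: 0.0
7 rows of [-0.0, 0.01, 0.45, -0.0, -0.0, -0.0]
[  39.   -11.8  -43.5   29.8  -37.4 -102.1] [-2.5  7.8 -7.8 10.8 15.2 15.9]
n [-0.5013 -0.0166  0.8651] tilt 30.1 yaw 1.89 20113
face c [0.5834 0.0805 0.2245] 0.07329498392843647
collar axis at face [0.584  0.0812 0.2248] 0.028434017827904143 0.047361215358479175 5689
ptr 173 ang of centroid 0.3547 r 0.0432 0.0377 0.0485 px [257. 276.]
topline 277 ang of centroid 0.3612 r 0.019 0.0101 0.0282 px [270. 263.]
green 356 ang of centroid -0.6469 r 0.0598 0.05 0.0705 px [203. 224.]
white 4377 ang of centroid 1.6745 r 0.0434 0.048 0.072 px [327. 248.]
```

```bash
python3 -m pendant '[[[0,0,0.45,0,0,0,1],[0,0,0.45,0,0,0,1],[0,0,0.45,0,0,0,1],[0,0,0.45,0,0,0,1],[0,0,0.45,0,0,0,1],[0,0,0.45,0,0,0,1],[0,0,0.45,0,0,0,1],[0,0,0,0,0,0,1]]]' && python3 -m pendant '[[[0,0,0,0,0,0,-1],[0,0,0,0,0,0,-1],[0,0,0,0,0,0,-1],[0,0,0,0,0,0,-1],[0,0,0,0,0,0,-1],[0,0,0,0,0,0,-1],[0,0,0,0,0,0,-1],[0,0,0,0,0,0,-1]]]' 25
python3 - <<'E'
from g1 import *
s=r.get_state();print(s['joints'].round(1),s['moment'].round(2),s['contact_force']);plan(G(.042,.793),N=7)
E
python3 look.py w3 | tail -4
```

```text
time_s: 6.05
tcp_pos: [0.5636, 0.0794, 0.2609]
eef_rot: [-157.7, 20.4, -128.6]
contact_force: [-0.2, -0.2, -0.4]
gripper_width: 0.0873
gripper_force: 0.0
time_s: 6.85
tcp_pos: [0.5633, 0.0805, 0.2627]
eef_rot: [-157.6, 20.5, -128.5]
contact_force: [-7.2, 3.2, 3.1]
gripper_width: 0.0556
gripper_force: 25.0
[  34.    -5.7  -47.8   36.6  -26.4 -106.7] [1.15 3.66 0.69] [-7.24598591  3.21291898  3.1452115 ]
7 rows of [-0.0, -0.0, 0.01, -0.0, -0.0, -0.0]
ptr 143 ang of centroid 0.3631 r 0.0477 0.0439 0.051 px [245. 335.]
topline 364 ang of centroid 0.3947 r 0.0232 0.0159 0.0298 px [263. 327.]
green 244 ang of centroid -0.6269 r 0.0601 0.0532 0.0654 px [177. 258.]
white 1634 ang of centroid 0.8377 r 0.0597 0.057 0.072 px [286. 333.]
```

View pics/w3.png

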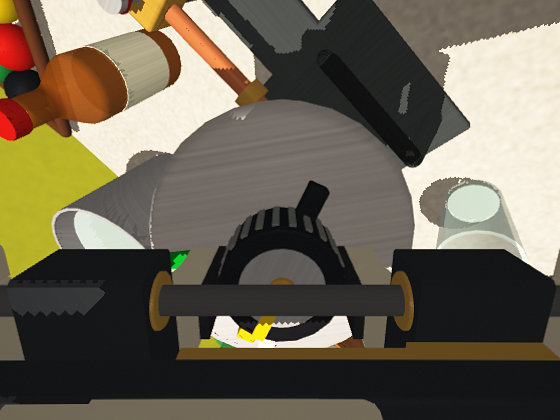

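The grip is good (55.6 mm, 25 N, small side load) and sits clear of both tabs. Now I turn 56°, then check.

```bash
python3 -m pendant '[[[0,0,0,0,0,0.8,-1],[0,0,0,0,0,0.9,-1],[0,0,0,0,0,0.9,-1],[0,0,0,0,0,0.9,-1],[0,0,0,0,0,0.9,-1],[0,0,0,0,0,0.9,-1],[0,0,0,0,0,0.9,-1],[0,0,0,0,0,0.9,-1]]]' 25 && python3 -m pendant '[[[0,0,0,0,0,0.9,-1],[0,0,0,0,0,0.9,-1],[0,0,0,0,0,0.9,-1],[0,0,0,0,0,0.9,-1],[0,0,0,0,0,0.9,-1],[0,0,0,0,0,0.9,-1],[0,0,0,0,0,0.9,-1],[0,0,0,0,0,0.6,-1]]]' 25 &&  python3 -m pendant '[[[0,0,0,0,0,0,-1],[0,0,0,0,0,0,-1],[0,0,0,0,0,0,-1],[0,0,0,0,0,0,-1],[0,0,0,0,0,0,-1],[0,0,0,0,0,0,-1],[0,0,0,0,0,0,-1],[0,0,0,0,0,0,-1]]]' 25
python3 - <<'E'
from g1 import *
s=r.get_state();print(s['joints'].round(1),s['moment'].round(2));x=-cur()[:3,0];print('tool ang',np.arctan2(x@ey,x@ex),.793-1.007)
E
python3 look.py w4 | tail -4
```

```text
time_s: 7.7
tcp_pos: [0.5634, 0.0804, 0.2627]
eef_rot: [-170.4, 28.6, -158.7]
contact_force: [-4.8, 2.0, 1.9]
gripper_width: 0.0556
gripper_force: 25.0
time_s: 8.5
tcp_pos: [0.5634, 0.0802, 0.2628]
eef_rot: [173.9, 29.4, 169.7]
contact_force: [-4.9, 0.8, 2.4]
gripper_width: 0.0557
gripper_force: 25.0
time_s: 9.3
tcp_pos: [0.5634, 0.0802, 0.2627]
eef_rot: [174.0, 29.5, 169.8]
contact_force: [-5.4, 2.0, 2.1]
gripper_width: 0.0555
gripper_force: 25.0
[  34.    -5.7  -47.8   36.6  -26.4 -162.6] [0.64 2.99 0.21]
tool ang -0.1865000891232816 -0.21399999999999986
ptr 148 ang of centroid -0.6148 r 0.0477 0.0444 0.0509 px [245. 335.]
topline 362 ang of centroid -0.585 r 0.0233 0.0157 0.03 px [262. 327.]
green 243 ang of centroid -0.6569 r 0.0667 0.0575 0.0734 px [232. 334.]
white 1152 ang of centroid 0.5535 r 0.0536 0.048 0.0719 px [343. 302.]
```

View pics/w4.png

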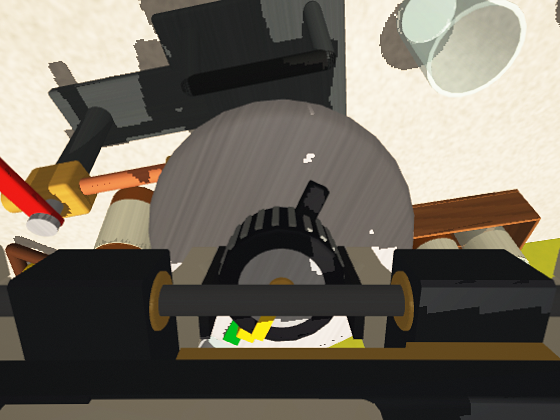

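The pointer turned with the tool (0.978 rad) and is now about 0.029 rad short of green. I'll add 1.7°, let go and back out along the axis to look.

```bash
python3 -m pendant '[[[0,0,0,0,0,0.22,-1],[0,0,0,0,0,0.2,-1],[0,0,0,0,0,0,-1],[0,0,0,0,0,0,-1],[0,0,0,0,0,0,1],[0,0,0,0,0,0,1],[0,0,0,0,0,0,1],[0,0,0,0,0,0,1]]]' 25 && python3 -m pendant '[[[0,0,0,0,0,0,1],[0,0,-0.5,0,0,0,1],[0,0,-0.9,0,0,0,1],[0,0,-0.9,0,0,0,1],[0,0,-0.9,0,0,0,1],[0,0,-0.9,0,0,0,1],[0,0,-0.9,0,0,0,1],[0,0,-0.9,0,0,0,1]]]'
python3 look.py w5; python3 -c "
from h import *;print(r.get_state()['joints'].round(1))"
```

```text
time_s: 10.15
tcp_pos: [0.5636, 0.0799, 0.2625]
eef_rot: [173.1, 29.2, 167.9]
contact_force: [0.4, 0.0, 0.2]
gripper_width: 0.0817
gripper_force: 0.0
time_s: 10.95
tcp_pos: [0.5042, 0.0779, 0.3654]
eef_rot: [173.1, 29.2, 167.9]
contact_force: [1.0, 0.8, 0.5]
gripper_width: 0.0875
gripper_force: 0.0
n [-0.501  -0.0163  0.8653] tilt 30.08 yaw 1.86 14975
face c [0.5843 0.0817 0.2252] 0.07401675859924636
collar axis at face [0.5841 0.0819 0.2251] 0.028277974695577558 0.0471948816460601 3689
ptr 147 ang of centroid -0.6535 r 0.0421 0.0355 0.0484 px [261. 244.]
topline 177 ang of centroid -0.6558 r 0.0191 0.01 0.0278 px [272. 231.]
green 148 ang of centroid -0.665 r 0.0629 0.0507 0.0704 px [253. 253.]
white 3562 ang of centroid 1.1964 r 0.0421 0.048 0.072 px [328. 200.]
[  43.3  -17.   -39.6   26.9  -47.1 -158.7]
```

View pics/w5.png

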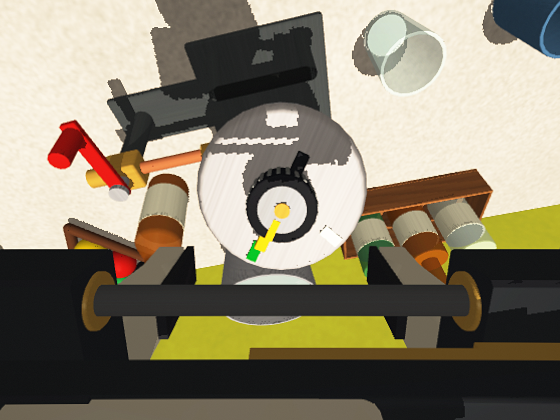

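The pointer reads -0.654 to -0.656 (value about 1.304), pointing straight at the green mark at (253,253), and the collar is free. Next I measure the lever, whose knob is at (65,145) and boss at (118,193).

```bash
cat > lev.py <<'E'
from fit import *
def lever(name):
    c=cam(name);P,g=cloud(c,(0,0,560,420));h=cv2.cvtColor(c['frame'],cv2.COLOR_BGR2HSV)[g[:,1],g[:,0]]
    near=np.linalg.norm(P[:,:2]-[.59,-.12],axis=1)<.11
    red=near&((h[:,0]<7)|(h[:,0]>174))&(h[:,1]>130)
    k=P[red&(P[:,2]>.192)&(P[:,2]<.205)];cc,rad=circ(k[:,:2]);print(name,'knob top',cc.round(4),rad.round(4),k[:,2].mean().round(4),len(k))
    b=P[near&(h[:,1]<60)&(abs(P[:,2]-.164)<.005)]
    if len(b)>5: bc,br=circ(b[:,:2]);print('boss',bc.round(4),br.round(4),b[:,2].mean().round(4),len(b));v=cc-bc;print('arm len',np.hypot(*v).round(4),'dir',np.degrees(np.arctan2(v[1],v[0])).round(2))
    a=P[red&(abs(P[:,2]-.158)<.004)]
    if len(a)>5: m=a.mean(0);v=np.linalg.svd((a-m)[:,:2],full_matrices=False)[2][0];v*=np.sign(v@(cc-m[:2]));print('arm c',m.round(4),'dir',np.degrees(np.arctan2(v[1],v[0])).round(2),len(a))
if __name__=='__main__':
    import sys
    lever(sys.argv[1])
E
python3 lev.py wrist
cat > g2.py <<'E'
from go import *
def D(x,y,z,closing):  # tool down, tool y axis at world angle 'closing' deg
    p=np.radians(closing+90);return pose([x,y,z],[np.cos(p),np.sin(p),0],[0,0,-1])
def path(T,row,N):
    d=np.eye(4);d[:3,3]=np.array(row[:3])*.02;d[:3,:3]=R.from_rotvec(np.radians(np.array(row[3:6])*4)).as_matrix()
    for i in range(N):
        T=T@d
        if i%4==3: print(i+1,T[:3,3].round(3),'z',T[:3,2].round(2))
    return T
E
python3 - <<'E'
from g2 import *
T=cur();G=D(.526,-.097,.30,-178)
L=np.real(logm(np.linalg.inv(T)@G));N=28
d=expm(L/N);row=np.r_[d[:3,3]/.02,np.degrees(R.from_matrix(d[:3,:3]).as_rotvec())/4].round(2);print(row.tolist());path(T,row,N)
E
```

```text
wrist knob top [ 0.5238 -0.0981] 0.0087 0.1969 369
boss [ 0.5993 -0.0931] 0.0101 0.1633 270
arm len 0.0757 dir -176.18
arm c [ 0.5536 -0.0943  0.1575] dir -177.04 992
[0.23, -0.29, 0.07, -0.19, 0.24, -0.89]
4 [0.49  0.057 0.352] z [ 0.45  0.08 -0.89]
8 [0.48  0.032 0.338] z [ 0.37  0.11 -0.92]
12 [0.477 0.005 0.327] z [ 0.3   0.13 -0.95]
16 [ 0.479 -0.024  0.318] z [ 0.21  0.13 -0.97]
20 [ 0.489 -0.052  0.311] z [ 0.13  0.1  -0.99]
24 [ 0.504 -0.077  0.305] z [ 0.06  0.06 -1.  ]
28 [ 0.525 -0.097  0.299] z [ 0. -0. -1.]
```

```bash
python3 -m pendant '[[[0.23,-0.29,0.07,-0.19,0.24,-0.89,1],[0.23,-0.29,0.07,-0.19,0.24,-0.89,1],[0.23,-0.29,0.07,-0.19,0.24,-0.89,1],[0.23,-0.29,0.07,-0.19,0.24,-0.89,1],[0.23,-0.29,0.07,-0.19,0.24,-0.89,1],[0.23,-0.29,0.07,-0.19,0.24,-0.89,1],[0.23,-0.29,0.07,-0.19,0.24,-0.89,1],[0.23,-0.29,0.07,-0.19,0.24,-0.89,1]]]' && python3 -m pendant '[[[0.23,-0.29,0.07,-0.19,0.24,-0.89,0.2],[0.23,-0.29,0.07,-0.19,0.24,-0.89,0.2],[0.23,-0.29,0.07,-0.19,0.24,-0.89,0.2],[0.23,-0.29,0.07,-0.19,0.24,-0.89,0.2],[0.23,-0.29,0.07,-0.19,0.24,-0.89,0.2],[0.23,-0.29,0.07,-0.19,0.24,-0.89,0.2],[0.23,-0.29,0.07,-0.19,0.24,-0.89,0.2],[0.23,-0.29,0.07,-0.19,0.24,-0.89,0.2]]]'
python3 - <<'E'
from g2 import *
print(r.get_state()['joints'].round(1));plan(D(.524,-.098,.28,-177),N=12)
E
```

```text
time_s: 11.85
tcp_pos: [0.4801, 0.0313, 0.3351]
eef_rot: [-178.7, 22.7, -159.9]
contact_force: [0.2, -0.4, -0.0]
gripper_width: 0.0876
gripper_force: 0.0
time_s: 12.65
tcp_pos: [0.4792, -0.0253, 0.3149]
eef_rot: [-175.6, 13.4, -130.4]
contact_force: [0.3, 0.1, 0.4]
gripper_width: 0.0524
gripper_force: 0.0
[ 17.9  -7.6 -23.   -3.6 -60.9 -57.5]
12 rows of [0.24, -0.28, 0.13, -0.19, 0.23, -0.91]
```

```bash
python3 -m pendant '[[[0.24,-0.28,0.13,-0.19,0.23,-0.91,0.2],[0.24,-0.28,0.13,-0.19,0.23,-0.91,0.2],[0.24,-0.28,0.13,-0.19,0.23,-0.91,0.2],[0.24,-0.28,0.13,-0.19,0.23,-0.91,0.2],[0.24,-0.28,0.13,-0.19,0.23,-0.91,0.2],[0.24,-0.28,0.13,-0.19,0.23,-0.91,0.2],[0.24,-0.28,0.13,-0.19,0.23,-0.91,0.2],[0.24,-0.28,0.13,-0.19,0.23,-0.91,0.2]]]' && python3 -m pendant '[[[0.24,-0.28,0.13,-0.19,0.23,-0.91,0.2],[0.24,-0.28,0.13,-0.19,0.23,-0.91,0.2],[0.24,-0.28,0.13,-0.19,0.23,-0.91,0.2],[0.24,-0.28,0.13,-0.19,0.23,-0.91,0.2],[0,0,0,0,0,0,0.2],[0,0,0,0,0,0,0.2],[0,0,0,0,0,0,0.2],[0,0,0,0,0,0,0.2]]]'
python3 lev.py wrist
python3 - <<'E'
from g2 import *
print(r.get_state()['joints'].round(1));plan(D(.524,-.098,.190,-177),N=7)
E
```

```text
time_s: 13.45
tcp_pos: [0.5037, -0.0773, 0.2912]
eef_rot: [-177.3, 4.0, -101.5]
contact_force: [-0.5, 0.5, -0.8]
gripper_width: 0.0529
gripper_force: 0.0
time_s: 14.25
tcp_pos: [0.5239, -0.0977, 0.2823]
eef_rot: [-179.7, 0.0, -87.2]
contact_force: [-1.3, -0.3, -0.7]
gripper_width: 0.0527
gripper_force: 0.0
wrist knob top [ 0.5245 -0.0998] 0.0085 0.1972 501
boss [ 0.5988 -0.0935] 0.0098 0.1636 518
arm len 0.0746 dir -175.16
arm c [ 0.5589 -0.0977  0.1575] dir -173.37 1499
[ 10.5   5.7 -14.3  -0.  -69.7  -7.7]
7 rows of [0.0, 0.0, 0.66, -0.01, 0.0, -0.01]
```

```bash
python3 -m pendant '[[[0.01,0,0.66,0,0,0,0.2],[0.01,0,0.66,0,0,0,0.2],[0.01,0,0.66,0,0,0,0.2],[0.01,0,0.66,0,0,0,0.2],[0.01,0,0.66,0,0,0,0.2],[0.01,0,0.66,0,0,0,0.2],[0.01,0,0.66,0,0,0,0.2],[0,0,0,0,0,0,0.2]]]' && python3 -m pendant '[[[0,0,0,0,0,0,-1],[0,0,0,0,0,0,-1],[0,0,0,0,0,0,-1],[0,0,0,0,0,0,-1],[0,0,0,0,0,0,-1],[0,0,0,0,0,0,-1],[0,0,0,0,0,0,-1],[0,0,0,0,0,0,-1]]]' 15
python3 - <<'E'
from g2 import *
s=r.get_state();print(s['joints'].round(1),s['moment'].round(2));T=cur();print(T.round(3))
# swing about pivot (.599,-.0935) by 86 deg
piv=np.array([.599,-.0935,0])
th=np.radians(80);A=np.eye(4);A[:3,:3]=R.from_rotvec([0,0,th]).as_matrix();A[:3,3]=piv-A[:3,:3]@piv
plan(A@T,N=24)
E
```

```text
time_s: 15.1
tcp_pos: [0.5232, -0.0991, 0.1872]
eef_rot: [-180.0, 0.0, -87.1]
contact_force: [0.0, 0.1, 0.0]
gripper_width: 0.0522
gripper_force: 0.0
time_s: 15.9
tcp_pos: [0.5245, -0.099, 0.1899]
eef_rot: [-179.8, 0.0, -87.1]
contact_force: [-1.7, 1.1, 4.4]
gripper_width: 0.0176
gripper_force: 15.0
[ 10.4   9.9 -22.1   0.  -57.8  -7.5] [0.35 0.93 0.01]
[[ 0.05  -0.999  0.004  0.524]
 [-0.999 -0.05   0.001 -0.099]
 [-0.    -0.004 -1.     0.19 ]
 [ 0.     0.     0.     1.   ]]
24 rows of [0.22, -0.01, -0.0, -0.0, -0.0, -0.83]
```

```bash
python3 -m pendant '[[[0.22,-0.01,0,0,0,-0.83,-1],[0.22,0,0,0,0,-0.83,-1],[0.22,-0.01,0,0,0,-0.83,-1],[0.22,0,0,0,0,-0.83,-1],[0.22,-0.01,0,0,0,-0.83,-1],[0.22,0,0,0,0,-0.83,-1],[0.22,-0.01,0,0,0,-0.83,-1],[0.22,0,0,0,0,-0.83,-1]]]' && python3 -m pendant '[[[0.22,-0.01,0,0,0,-0.83,-1],[0.22,0,0,0,0,-0.83,-1],[0.22,-0.01,0,0,0,-0.83,-1],[0.22,0,0,0,0,-0.83,-1],[0.22,-0.01,0,0,0,-0.83,-1],[0.22,0,0,0,0,-0.83,-1],[0.22,-0.01,0,0,0,-0.83,-1],[0.22,0,0,0,0,-0.83,-1]]]'
python3 - <<'E'
from g2 import *
s=r.get_state();print(s['joints'].round(1),s['moment'].round(2));T=cur();v=T[:2,3]-[.599,-.0935];print(np.hypot(*v),np.degrees(np.arctan2(v[1],v[0])))
p=np.radians(-88.1);q=[.599+.075*np.cos(p),-.0935+.075*np.sin(p)];print(q);plan(D(*q,.19,-88.1+182),N=10)
E
```

```text
time_s: 16.7
tcp_pos: [0.5349, -0.1324, 0.1899]
eef_rot: [-179.7, -0.1, -60.4]
contact_force: [1.7, 2.1, 1.8]
gripper_width: 0.0175
gripper_force: 15.0
time_s: 17.5
tcp_pos: [0.559, -0.1573, 0.1899]
eef_rot: [-179.7, -0.3, -33.8]
contact_force: [2.9, 8.0, 1.4]
gripper_width: 0.0173
gripper_force: 15.0
[  3.5  14.1 -16.4  -0.1 -59.   52.7] [ 2.9  -0.68  0.08]
0.07526706163468046 -122.07980933246355
[np.float64(0.6014866383791395), np.float64(-0.16845876619563177)]
10 rows of [0.03, -0.29, 0.0, -0.01, 0.01, 3.56]
```

```bash
python3 -m pendant '[[[0.22,-0.02,0,0,0,-0.85,-1],[0.22,-0.02,0,0,0,-0.85,-1],[0.22,-0.02,0,0,0,-0.85,-1],[0.22,-0.02,0,0,0,-0.85,-1],[0.22,-0.02,0,0,0,-0.85,-1],[0.22,-0.01,0,0,0,-0.85,-1],[0.22,-0.01,0,0,0,-0.85,-1],[0.22,-0.01,0,0,0,-0.85,-1]]]' && python3 -m pendant '[[[0.22,0,0,0,0,-0.8,-1],[0.22,0,0,0,0,-0.8,-1],[0.12,0,0,0,0,0,-1],[0.05,0,0,0,0,0,-1],[0,0,0,0,0,0,-1],[0,0,0,0,0,0,-1],[0,0,0,0,0,0,-1],[0,0,0,0,0,0,-1]]]'
python3 - <<'E'
from g2 import *
s=r.get_state();print(s['joints'].round(1),s['moment'].round(2));T=cur();v=T[:2,3]-[.599,-.0935];print(np.hypot(*v),np.degrees(np.arctan2(v[1],v[0])))
E
python3 lev.py top;python3 lev.py scene
```

```text
time_s: 18.3
tcp_pos: [0.5916, -0.1685, 0.1899]
eef_rot: [-179.9, -0.3, -6.7]
contact_force: [0.7, 4.8, 1.7]
gripper_width: 0.0173
gripper_force: 15.0
time_s: 19.1
tcp_pos: [0.6012, -0.1689, 0.1898]
eef_rot: [-179.9, -0.0, -0.4]
contact_force: [-8.6, 8.4, 7.7]
gripper_width: 0.0174
gripper_force: 15.0
[  2.1  18.3 -10.6  -0.1 -61.1  87.6] [2.72 3.19 0.14]
0.0754346064726182 -88.32858753117459Traceback (most recent call last):
  File "lev.py", line 13, in <module>
    lever(sys.argv[1])
    ~~~~~^^^^^^^^^^^^^
  File "lev.py", line 6, in lever
    k=P[red&(P[:,2]>.192)&(P[:,2]<.205)];cc,rad=circ(k[:,:2]);print(name,'knob top',cc.round(4),rad.round(4),k[:,2].mean().round(4),len(k))
                                                ~~~~^^^^^^^^^
  File "fit.py", line 10, in circ
    u=u.astype(np.float32);h=cv2.convexHull(u)[:,0];A=np.c_[2*h,np.ones(len(h))]
                             ~~~~~~~~~~~~~~~~~^^^^^
TypeError: 'NoneType' object is not subscriptable
Traceback (most recent call last):
  File "lev.py", line 13, in <module>
    lever(sys.argv[1])
    ~~~~~^^^^^^^^^^^^^
  File "lev.py", line 6, in lever
    k=P[red&(P[:,2]>.192)&(P[:,2]<.205)];cc,rad=circ(k[:,:2]);print(name,'knob top',cc.round(4),rad.round(4),k[:,2].mean().round(4),len(k))
                                                ~~~~^^^^^^^^^
  File "fit.py", line 10, in circ
    u=u.astype(np.float32);h=cv2.convexHull(u)[:,0];A=np.c_[2*h,np.ones(len(h))]
                             ~~~~~~~~~~~~~~~~~^^^^^
TypeError: 'NoneType' object is not subscriptable
```

The x force is rising at the expected stop angle. One more small press confirms the stop, then I open and rise.

```bash
python3 -m pendant '[[[0.1,0,0,0,0,0,-1],[0.05,0,0,0,0,0,-1],[0,0,0,0,0,0,-1],[0,0,0,0,0,0,-1],[0,0,0,0,0,0,-1],[0,0,0,0,0,0,-1],[0,0,0,0,0,0,-1],[0,0,0,0,0,0,-1]]]' && python3 -m pendant '[[[0,0,0,0,0,0,0.2],[0,0,0,0,0,0,0.2],[0,0,0,0,0,0,0.2],[0,0,0,0,0,0,0.2],[0,0,-0.4,0,0,0,0.2],[0,0,-0.8,0,0,0,0.2],[0,0,-0.8,0,0,0,0.2],[0,0,-0.8,0,0,0,0.2]]]' && python3 -m pendant '[[[0,0,-0.9,0,0,0,0.2],[0,0,-0.9,0,0,0,0.2],[0,0,-0.9,0,0,0,0.2],[0,0,-0.9,0,0,0,0.2],[0,0,0,0,0,0,0.2],[0,0,0,0,0,0,0.2],[0,0,0,0,0,0,0.2],[0,0,0,0,0,0,0.2]]]'
python3 lev.py wrist; python3 - <<'E'
from h import *
a=cam('wrist')['frame'];cv2.imwrite('pics/w6.png',a)
E
```

```text
time_s: 20.0
tcp_pos: [0.6016, -0.1689, 0.1896]
eef_rot: [-179.9, 0.2, -0.4]
contact_force: [-16.3, 9.8, 13.7]
gripper_width: 0.0174
gripper_force: 15.0
time_s: 20.8
tcp_pos: [0.606, -0.1703, 0.2471]
eef_rot: [-180.0, -0.3, -0.4]
contact_force: [0.6, 0.0, -0.8]
gripper_width: 0.0526
gripper_force: 0.0
time_s: 21.6
tcp_pos: [0.6052, -0.1702, 0.317]
eef_rot: [-180.0, -0.2, -0.4]
contact_force: [0.4, -0.6, -0.2]
gripper_width: 0.0531
gripper_force: 0.0
wrist knob top [ 0.6022 -0.1686] 0.0084 0.1972 376
boss [ 0.5993 -0.0941] 0.0099 0.1634 405
arm len 0.0746 dir -87.79
arm c [ 0.6017 -0.1339  0.1573] dir -86.41 1169
```

View pics/w6.png

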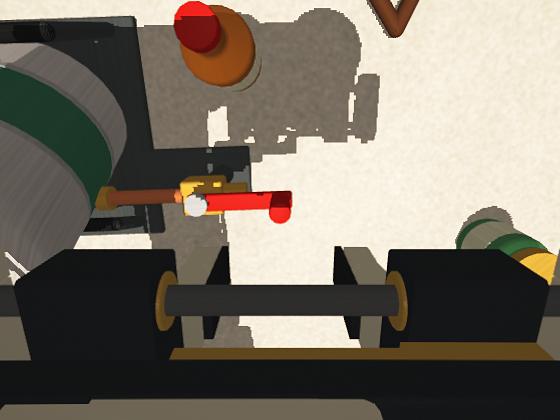

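The lever, from boss (195,205) to knob (280,212), lies in line with the pipe at -87.8°, at the hard stop. One last check of the collar and surroundings.

```bash
python3 - <<'E'
from h import *
a=cam('top')['frame'][100:280,100:440];b=cam('scene')['frame'][80:320,200:400]
a=cv2.resize(a,(480,254),interpolation=cv2.INTER_CUBIC);b=cv2.resize(b,(300,360),interpolation=cv2.INTER_CUBIC)
cv2.imwrite('pics/fin.png',np.hstack([cv2.copyMakeBorder(a,0,106,0,0,0),b]))
E
```

```text
(no output)
```

View pics/fin.png

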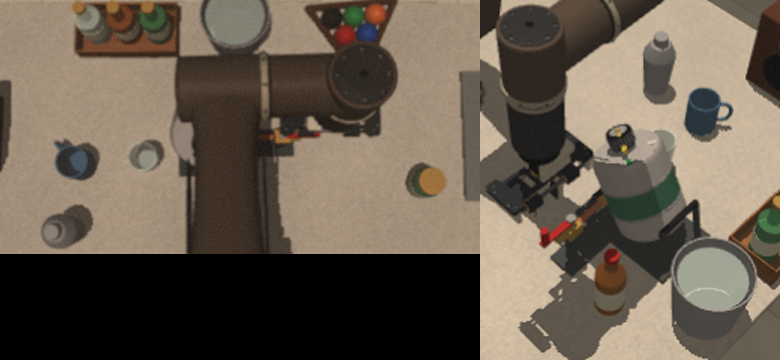

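The scene view shows the pointer at the green mark (about (625,155)), the lever in line with the pipe (545,235), the gripper clear above, and the glass, bottle, mug, shaker and jar standing. The chalk is hidden behind the gripper, but the arm stayed well above it. I'm handing in.

```bash
python3 -c "
from plant import r
print(r.close_job())"
```

```text
the job is handed in; nothing more can be done
None
```

The job is handed in at about 22 s: the collar reads about 1.304 rad (green mark is 1.30), then the gas lever was swung to its open stop in line with the pipe; the gripper is clear and nothing else was touched, though the chalk was hidden from view in the last picture.

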